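Set the cookbook stand's sliding foot to its mark and clamp it

TASK

Pull the cookbook stand's spring-loaded sliding foot out by its black crossbar until the point on the crossbar's end is level with the point of the marker clip on the scale rail. Hold it there and, without letting go of the crossbar, slide the cam lever closed, right up against its stop so that it lies parallel to the leg. Finish with the gripper still holding the crossbar at the mark; leave the marker clip, the tin and the garlic as they are.

Things in the scene. Friction and masses are not known exactly. Their poses are not given: they have to be found in the camera images.
- stand: cookbook stand, fixed. Origin on the worktop under the mouth of its aluminium leg housing (runs 200 mm to +x, 46 wide, 40 high). The leg slides out along its -x; z is up; +y is the cam lever's side, -y the scale rail's. A wooden easel 190 mm wide with a cookbook (210 wide, top about 320 mm high) starts 100 mm behind the mouth and leans away from it.
- leg (a joint): how far the leg (22 mm wide, 20 mm high steel bar) is pulled out, m: 0 = fully in (start 0 to 0.012), limit 0.085. A spring draws it in with about 3 N at 0 and 5 N at 0.06; let go, it runs back in while the lever is open, and even with the lever closed it creeps in by 1 to 2 mm/s if not held.
- bar_grip (a point): in the middle of the crossbar's thickness and height, 108 mm to the +y side of the leg's axis, 28 mm above the worktop: a place to take the bar from above, outside the open lever. The bar runs along the stand's y from -62 to +128 mm, is 14 mm thick along x, z = 16 to 40 mm; leg fully in, it is 12 mm in front of the mouth. Fingers can slide along it while holding it.
- bar_point (a point): tip of the small steel cone on the -y end of the crossbar, 72 mm from the leg's axis, in the middle of the bar's thickness, 28 mm above the worktop; moves with the leg.
- mark_point (a point): tip of the small steel cone on the black marker clip, tight on the low scale rail on the stand's -y side; 28 mm above the worktop, 6 mm beyond the bar's tip in y. The leg is at its mark when bar_point and mark_point have the same x in the stand's frame (leg out by 40 to 62 mm, different each time).
- lever (a joint): cam lever angle, rad: 0 = closed, at its stop, arm parallel to the leg; grows as the arm swings outward to the stand's +y; start 0.32 to 0.45, limit 0.5. Stays where left. Closing takes 1.5 N at 80 mm from the hinge at first, about 6 N below 0.3 rad, where the cam rubs on the leg and drags it by up to 8 N inward; easier again near the stop.
- lever_hinge (a point): on the lever's upright hinge axis, 18 mm behind the mouth and 32 mm to the +y side of the leg's axis, at the mid-height of the arm, 51 mm above the worktop.
- lever_tip (a point): free end of the lever's arm, 120 mm from the hinge, mid-height. The arm points forward (-x) over the bar: 10 mm wide and high, its black end piece 40 mm long, 14 wide, 13 high. It clears the bar's top by 4 mm, so fingers holding the bar stand up beside the arm and push it sideways as they slide along the bar towards the leg. Open, it crosses the bar under 85 mm from the leg's axis.
- tin: food tin, 58 mm across, 72 mm high, standing loose; origin at the centre of its underside. Bystander.
- garlic: garlic bulb, 46 mm, loose; origin at the centre of its underside. Bystander.

How it is judged:
By the outcome, as a careful person would: the job done as asked, in the order asked, and still so for the second after the job is handed in, while the arm keeps its last pose, push and grip.
It also fails if it takes over 40 s, if anything falls off the work surface, if the arm or the gripper's body presses on something with over 40 N, if the wrist force passes 120 N, or if a joint passes its speed limit or range.

ROBOT

A 7-joint arm with a two-finger parallel gripper is mounted at the origin on the work surface; the furniture and walls round the work are solid. World frame = base frame: x ahead of the robot, y to its left, z up, the work surface at z = 0. Lengths are in m, angles in rad, forces in N, time in s.
With the tool pointing down it reaches from about 0.375 to 0.925 m from the base axis. Payload 3.1 kg.
Tool frame: the origin (TCP) lies between the finger pads; the fingertips stand 25 mm ahead of it and the grasp point (between the pads) lies 6 mm ahead of it; z points along the fingers, y is the line along which they close (so a half turn about z gives the same grasp; the last joint's range is limited). The gripper opens to 85 mm and grips with 20 to 120 N. Pads are 22 mm wide; open, the fingers measure 114 mm over their backs; the gripper's body (76 mm by 85 mm) begins 54 mm behind the grasp point. The pads swing forward as they close: fully open they stand 13 mm farther back than shut.
Start: joints at [-1.235, 0.383, 0.044, 1.598, -0.018, 1.161, -0.05], TCP at [0.273, 0.59, 0.256] pointing down, gripper open.
Joint ranges: [-2.61, 2.61], [-0.41, 2.15], [-1.48, 1.57], [0, 2.5], [-1.57, 4.71], [0.05, 1.97], [-2.85, 2.85]. Speed limits (rad/s): [2.79, 2.79, 3.14, 3.14, 3.14, 3.14, 3.14].

INTERFACE

Orientations are given as a unit quaternion [w, x, y, z].
In Python, from rig import * gives the robot as it stands.
- The arm moves only by the tool drive_tool, never from a script. Its argument "motion" is a list of rows, each a list of 5 numbers: the finger opening in m, from 0 to 0.0854, then the shift along the tool's x, y, z in m, then the turn about the tool's z in degrees. In form: [[claw, dx, dy, dz, turn], ...]. A call has 1 to 8 rows; each row is the pose to reach, as a shift and turn from the pose commanded when the call began, along the tool's axes at that moment; what a row does not reach only later rows make up. A row lasts 1/10 s, in which the tool goes at most 50 mm and 8.59 degrees, less where a joint would pass 70% of its speed; a pose out of reach is approached as far as the arm can. A call with a gripper value outside its range is refused whole. The fingers move at their own pace and stop on an object; "grip_force" is the grip in N (left out, the last holds). Time passes only in rows, so rows that repeat a pose let the fingers close. It gives the time, the measured TCP pose, the force, the opening and the grip force at its end, in the units of the state.
- read_state(): the state, without advancing time (a new reading comes with each control period).
- get_image(name): name is "scene" or "top" or "wrist"; returns a dict with "image" (420x560x3 uint8, red, green, blue), "z_map" (420x560 float32, m along the optical axis (not along the pixel's ray), 0 where there is no reading), "camera_matrix" (3x3 intrinsics, pixels), "R" (3x3) and "t" (3): a world point X has camera coordinates R X + t; the wrist camera has in their place "tool_from_camera" (4x4, takes a point from camera to tool coordinates, whose origin is the TCP and whose axes are the flange's). Camera axes: x right, y down, z forward; pixel columns grow to the right and rows downward; lengths in m; the calibration is good to about 2 mm. The wrist camera is an equidistant fisheye: a pixel r from the principal point sees the ray r / f radians off the axis. A picture is of the moment at which its call begins: read the wrist's pose just before it.
- sign_off(): hands the job in; it is judged then, once.
Trained networks look in a picture, given as the dict that the camera call returned (one of the last four; its "shot" number tells which), for a name from the list of things; names that differ only in an ending like _2 or _b are one class to them, and where a whole thing is asked for, a point or a joint stands for the part that bears it (a point fixed in the world has none). Each returns a list of dicts, best first, with "conf" (0 to 1); they miss things now and then, are a little off and sometimes report something else, mostly with a low value. They report only what shows in the picture. A call takes as long as a camera call.
- masks_of(picture, query): "mask" (420x560 bool, what is visible of it) and "rect" ([left, top, right, bottom] in pixels, round what is visible of it).
The state is a dict: "time_s": time; "qpos": joint angles; "joint_vel": joint speeds; "effort": joint torques, N m; "tcp_pos": TCP position; "ee_rot": TCP orientation; "contact_force": force on the tool from outside, world axes, zero at the start; "wrist_torque": the same for the moment, N m; "opening": opening from 0.0 (shut) to 1.0 (fully open); "grip_force": force on a finger pad.
Only numpy, scipy, OpenCV 4.12 (cv2) and the standard library are available. Lean on these libraries where they do the work, as an engineer would, in place of code of your own. Each camera call takes 0.05 s, during which the arm holds its last target. There are 200 camera calls.

## Working session

There is one attempt and no reset: what is moved stays moved. The work goes in short steps, Python scripts to look and compute and a tool call to move; the robot and the scene stay as the last step left them, time stands still between calls to the robot, and variables do not carry over. Pictures are saved under pics/ and viewed, at most 10 in all, crops included, and the job is handed in when it is done.

Besides the shell and the picture viewer there is one more tool, called after ">>>" as a command line: name --pt "numbers of a row" for each row, then --argument value for the rest. drive_tool: Moves the arm, as the interface text tells. Its arguments: {"type":"object","properties":{"motion":{"type":"array","items":{"type":"array","items":{"type":"number"}}},"grip_force":{"type":"number"}},"required":["motion"]}

```bash
mkdir -p pics; cat > h.py <<'E'
from rig import *
import numpy as np, cv2
from scipy.spatial.transform import Rotation as Rn
def save(p,n): cv2.imwrite('pics/'+n,p['image'][:,:,::-1])
def back(p,u,v,z=None):
    K=p['camera_matrix']; z=p['z_map'][int(round(v)),int(round(u))] if z is None else z
    c=np.array([(u-K[0,2])/K[0,0],(v-K[1,2])/K[1,1],1])*z
    return p['R'].T@(c-p['t'])
def onplane(p,u,v,h):
    K=p['camera_matrix']; d=p['R'].T@np.array([(u-K[0,2])/K[0,0],(v-K[1,2])/K[1,1],1]); o=-p['R'].T@p['t']
    return o+d*(h-o[2])/d[2]
def proj(p,X):
    c=p['R']@np.array(X)+p['t']; q=p['camera_matrix']@c; return q[:2]/q[2]
E
python3 - <<'E'
from h import *
s=read_state(); print({k:np.round(v,3).tolist() for k,v in s.items()})
for n in ['top','scene']:
    p=get_image(n); save(p,n+'1.png'); print(n,np.round(-p['R'].T@p['t'],3).tolist())
    for q in ['leg','bar_point','mark_point','lever','stand','tin','garlic']:
        for m in masks_of(p,q)[:2]:
            mm=m['mask']; z=p['z_map']; v,u=np.nonzero(mm&(z>0))
            P=np.array([back(p,a,b) for a,b in zip(u,v)]) if len(u) else np.zeros((1,3))
            print(q,round(m['conf'],2),np.round(m['rect']).tolist(),np.round(np.median(P,0),3).tolist(),np.round(P.min(0),3).tolist(),np.round(P.max(0),3).tolist())
E
```

```text
{'time_s': 0.0, 'qpos': [-1.235, 0.384, 0.044, 1.6, -0.018, 1.161, -0.05], 'joint_vel': [0.001, 0.0, -0.001, 0.0, -0.001, 0.0, 0.001], 'effort': [-0.0, -43.346, 1.024, -24.952, 0.011, 0.011, 0.0], 'tcp_pos': [0.273, 0.589, 0.255], 'ee_rot': [-0.0, 0.215, 0.977, -0.001], 'contact_force': [0.132, -0.175, -0.232], 'wrist_torque': [-0.015, 0.004, -0.017], 'grip_force': 0.0, 'opening': 1.002}
top [0.403, -0.162, 0.973]
leg 0.66 [251.0, 158.0, 274.0, 253.0] [0.562, -0.038, 0.039] [0.476, -0.058, -0.003] [0.672, -0.014, 0.045]
bar_point 0.63 [253.0, 156.0, 273.0, 254.0] [0.565, -0.038, 0.039] [0.476, -0.058, -0.003] [0.672, -0.008, 0.045]
mark_point 0.56 [244.0, 266.0, 250.0, 275.0] [0.444, -0.0, 0.021] [0.435, -0.007, 0.002] [0.455, 0.01, 0.04]
mark_point 0.53 [252.0, 156.0, 278.0, 252.0] [0.566, -0.038, 0.039] [0.478, -0.058, -0.005] [0.676, -0.008, 0.045]
lever 0.69 [217.0, 181.0, 280.0, 206.0] [0.593, -0.019, 0.056] [0.569, -0.077, -0.002] [0.632, 0.059, 0.064]
lever 0.31 [253.0, 156.0, 271.0, 250.0] [0.562, -0.038, 0.039] [0.48, -0.056, 0.023] [0.668, -0.015, 0.045]
stand 0.84 [219.0, 
[... 723 characters left out ...]
3, -0.076, -0.001] [0.67, -0.003, 0.059]
bar_point 0.62 [211.0, 216.0, 274.0, 254.0] [0.595, -0.007, 0.056] [0.568, -0.074, -0.001] [0.625, 0.054, 0.062]
mark_point 0.57 [306.0, 288.0, 322.0, 304.0] [0.443, 0.005, 0.022] [0.434, -0.008, -0.002] [0.459, 0.01, 0.041]
lever 0.28 [214.0, 211.0, 278.0, 260.0] [0.594, -0.013, 0.056] [0.568, -0.114, -0.001] [0.636, 0.054, 0.065]
stand 0.73 [212.0, 13.0, 409.0, 317.0] [0.565, -0.212, 0.167] [0.432, -0.449, -0.003] [0.777, 0.054, 0.325]
tin 0.61 [213.0, 153.0, 243.0, 198.0] [0.708, -0.105, 0.061] [0.689, -0.146, -0.001] [0.776, -0.088, 0.075]
garlic 0.58 [331.0, 262.0, 362.0, 285.0] [0.416, -0.058, 0.03] [0.397, -0.101, -0.001] [0.442, -0.041, 0.047]
```

```bash
python3 - <<'E'
from h import *
import cv2
a=cv2.imread('pics/top1.png')[80:305,195:435]; b=cv2.imread('pics/scene1.png')[130:330,190:400]
a=cv2.resize(a,None,fx=2.4,fy=2.4,interpolation=2)
cv2.imwrite('pics/topc.png',a); cv2.imwrite('pics/scc.png',cv2.resize(b,None,fx=2.8,fy=2.8,interpolation=2))
E
```

```text
(no output)
```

View pics/topc.png

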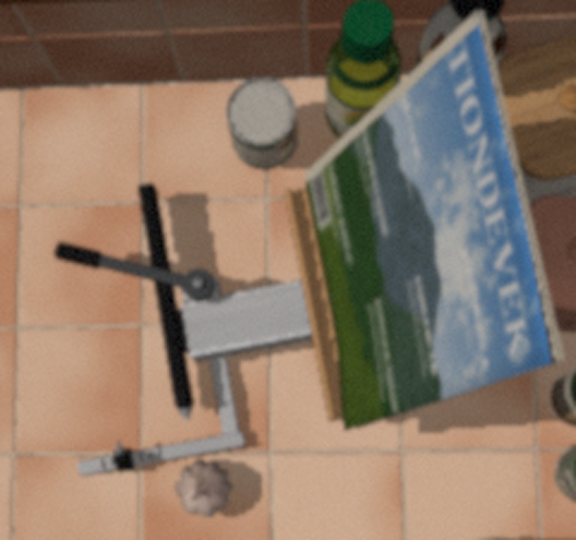

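View pics/scc.png

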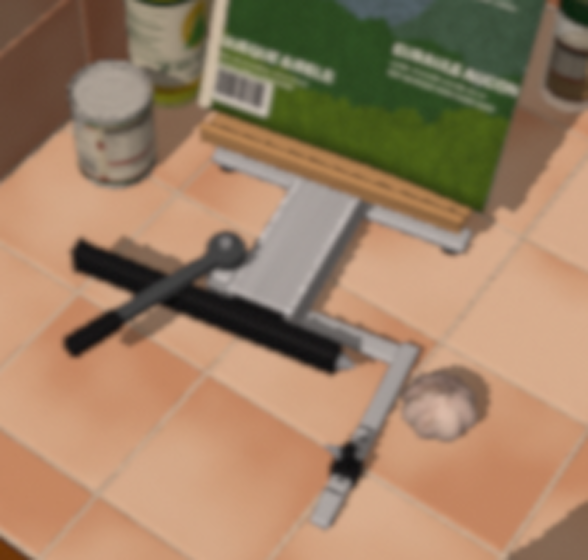

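The top crop shows the bar running from (148,186) to (184,405), with its cone at about (185,411). The open lever crosses it, with its hinge at (200,284) and tip at (62,250). The marker clip is at (122,458) and the garlic at (205,488). The leg pulls out towards image left, which is world +y.

```bash
cat >> h.py <<'E'
def frame(P0,yaw): return np.array([np.cos(yaw),np.sin(yaw)])
def barfit(p,thr=70):
    # dark pixels at bar top height
    z=p['z_map']; im=p['image'].astype(int)
    v,u=np.nonzero((z>0)&(im.max(2)<thr)); 
    P=np.array([back(p,a,b) for a,b in zip(u,v)])
    return u,v,P
E
python3 - <<'E'
from h import *
for n in ['top','scene']:
    p=get_image(n)
    m=masks_of(p,'leg')[0]
    u,v,P=barfit(p)
    k=(P[:,2]>.032)&(P[:,2]<.047)&m['mask'][v,u]
    Q=P[k][:,:2]; r=cv2.minAreaRect(Q.astype(np.float32)); print(n,k.sum(),'bar',r)
    box=cv2.boxPoints(r); print(np.round(box,4).tolist())
    c=Q.mean(0); w,V=np.linalg.eigh(np.cov(Q.T)); d=V[:,1]*np.sign(V[0,1]); t=(Q-c)@d
    print('dir',np.degrees(np.arctan2(d[1],d[0])),'ends',c+d*t.min(),c+d*t.max(),np.ptp(t), 'mid z',np.median(P[k][:,2]))
    m=masks_of(p,'lever')[0]; z=p['z_map']; v,u=np.nonzero(m['mask']&(z>0)); P=np.array([back(p,a,b) for a,b in zip(u,v)])
    k=(P[:,2]>.048)&(P[:,2]<.07); Q=P[k][:,:2]; c=Q.mean(0); w,V=np.linalg.eigh(np.cov(Q.T)); e=V[:,1]; e*=np.sign(e[1]); t=(Q-c)@e
    print('lever dir',np.degrees(np.arctan2(e[1],e[0])),c+e*t.min(),c+e*t.max())
for n in ['top']:
    p=get_image(n)
    print('cone', onplane(p,195+185/2.4,80+411/2.4,.028), 'clip',onplane(p,195+122/2.4,80+447/2.4,.028))
E
```

```text
top 543 bar ((0.5762804746627808, -0.038532059639692307), (0.18714743852615356, 0.015187290497124195), 10.139169692993164)
[[0.4828000068664551, -0.04749999940395355], [0.4855000078678131, -0.0625], [0.669700026512146, -0.029500000178813934], [0.6671000123023987, -0.014600000344216824]]
dir 10.059943544983637 ends [ 0.48398406 -0.05398047] [ 0.66825567 -0.0212896 ] 0.18714892838514904 mid z 0.03920259990699575
lever dir 74.57041674942109 [ 0.57703287 -0.07716341] [0.61222805 0.05035468]
scene 773 bar ((0.5753406286239624, -0.03705506771802902), (0.18607264757156372, 0.020863965153694153), 9.543368339538574)
[[0.48190000653266907, -0.0421999990940094], [0.4853000044822693, -0.06279999762773514], [0.6687999963760376, -0.03189999982714653], [0.6654000282287598, -0.011300000362098217]]
dir 10.158495788889237 ends [ 0.48310863 -0.0496248 ] [ 0.6662703  -0.01680577] 0.18607870397700005 mid z 0.03966722115091942
lever dir 74.48834445285483 [ 0.57569434 -0.07613861] [0.61181377 0.05400102]
cone [ 0.48002469 -0.0528082   0.028     ] clip [ 0.45139983 -0.00123974  0.028     ]
```

>>> drive_tool --pt "0.05 -0.3 -0.2 0.05 -34.8" --pt "0.05 -0.3 -0.2 0.05 -34.8" --pt "0.05 -0.3 -0.2 0.05 -34.8" --pt "0.05 -0.3 -0.2 0.05 -34.8" --pt "0.05 -0.3 -0.2 0.05 -34.8" --pt "0.05 -0.3 -0.2 0.05 -34.8" --pt "0.05 -0.3 -0.2 0.05 -34.8" --pt "0.05 -0.3 -0.2 0.05 -34.8" --grip_force 40

```text
time_s: 1.95
tcp_pos: [0.4646, 0.275, 0.2058]
ee_rot: [0.0, -0.082, 0.997, -0.002]
contact_force: [0.1, -0.0, -1.0]
opening: 0.582
grip_force: 0.0
```

>>> drive_tool --pt "0.05 -0.13 -0.328 0.08 0" --pt "0.05 -0.13 -0.328 0.08 0" --pt "0.05 -0.13 -0.328 0.08 0" --pt "0.05 -0.13 -0.328 0.08 0" --pt "0.05 -0.13 -0.328 0.08 0" --pt "0.05 -0.13 -0.328 0.08 0" --pt "0.05 -0.13 -0.328 0.08 0" --pt "0.05 -0.13 -0.328 0.08 0"

```text
time_s: 2.75
tcp_pos: [0.6475, -0.0276, 0.1254]
ee_rot: [0.0, -0.082, 0.997, -0.003]
contact_force: [0.4, -1.8, 0.2]
opening: 0.588
grip_force: 0.0
```

```bash
python3 - <<'E'
from h import *
s=read_state(); print(np.round(s['tcp_pos'],4),np.round(s['ee_rot'],4),s['time_s'])
p=get_image('wrist'); save(p,'w1.png'); print(p['camera_matrix'],np.round(p['tool_from_camera'],4).tolist())
cv2.imwrite('pics/w1b.png',cv2.resize(p['image'][:,:,::-1],None,fx=1.42,fy=1.42))
E
```

```text
[ 0.6475 -0.0276  0.1254] [ 1.000e-04 -8.190e-02  9.966e-01 -3.000e-03] 2.75
[[325.1922621    0.         282.23408491]
 [  0.         325.1922621  215.02183827]
 [  0.           0.           1.        ]] [[0.0008, -0.9656, -0.2599, 0.0662], [1.0, 0.0006, 0.0009, 0.0004], [-0.0007, -0.2599, 0.9656, -0.1191], [0.0, 0.0, 0.0, 1.0]]
```

View pics/w1b.png

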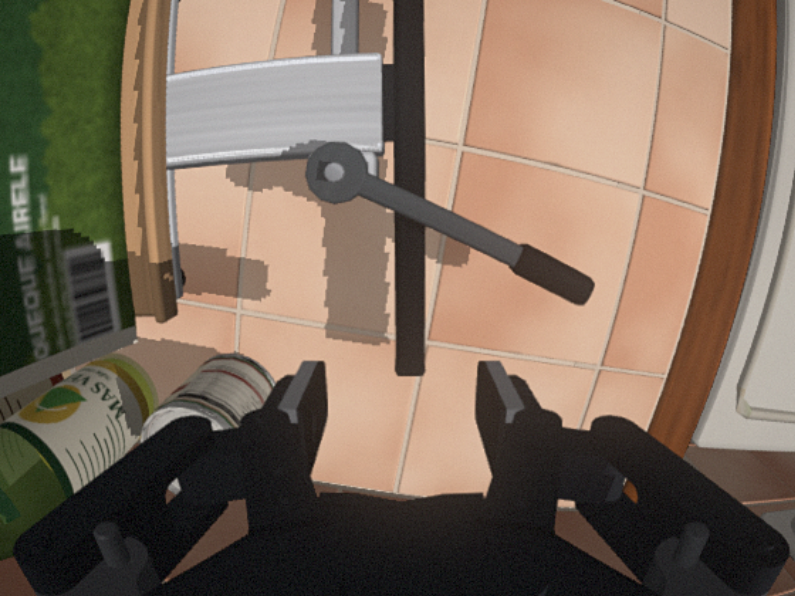

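The wrist view shows the bar at column ~410, between the open fingers (310 and 495). Its end is at row 375, the lever is well clear of the grip spot, and the tin is to the left. I'll go down, then close.

>>> drive_tool --pt "0.05 0 0.003 0.04 -0.6" --pt "0.05 0 0.003 0.07 -0.6" --pt "0.05 0 0.003 0.091 -0.6" --pt "0.05 0 0.003 0.091 -0.6" --pt "0.0 0 0.003 0.091 -0.6" --pt "0.0 0 0.003 0.091 -0.6" --pt "0.0 0 0.003 0.091 -0.6" --pt "0.0 0 0.003 0.091 -0.6" --grip_force 40

```text
time_s: 3.6
tcp_pos: [0.6467, -0.0175, 0.0372]
ee_rot: [0.001, -0.09, 0.996, -0.001]
contact_force: [-0.2, -4.5, 2.6]
opening: 0.158
grip_force: 41.3
```

```bash
cat > m.py <<'E'
from h import *
s=read_state(); print(np.round(s['tcp_pos'],4),np.round(s['ee_rot'],4),np.round(s['contact_force'],1),s['opening'],round(s['grip_force'],1),s['time_s'])
import sys
p=get_image('top'); q=get_image('scene')
save(p,f't{sys.argv[1]}.png'); save(q,f's{sys.argv[1]}.png')
a=cv2.resize(p['image'][225:295,230:300],None,fx=8,fy=8,interpolation=2)
b=cv2.resize(q['image'][230:320,270:340],None,fx=6.22,fy=6.22,interpolation=2)
cv2.imwrite(f'pics/c{sys.argv[1]}.png',np.hstack([cv2.resize(a,(400,400)),cv2.resize(b,(400,514))[:400] if 0 else cv2.resize(b,(311,400))])[:,:,::-1])
E
python3 m.py 2
```

```text
[ 0.6467 -0.0175  0.0372] [ 1.300e-03 -9.040e-02  9.959e-01 -8.000e-04] [-0.2 -4.5  2.6] 0.15804683709401673 41.3 3.6
```

View pics/c2.png

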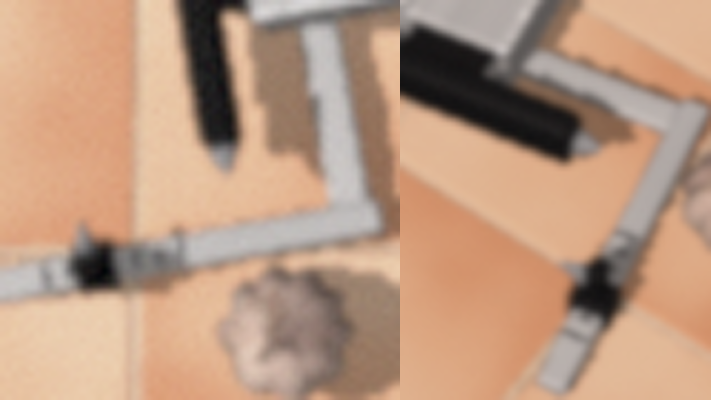

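The top crop shows the bar cone tip at (225,172) and the marker tip at (83,222). In the scene crop they are at (602,143) and (560,268). The bar is gripped at 13.5 mm opening.

```bash
cat >> h.py <<'E'
A=np.radians(100.06); EX=np.array([np.cos(A),np.sin(A)]); EY=np.array([np.sin(A),-np.cos(A)])
def gap(p,b,m):
    d=(onplane(p,*m,.028)-onplane(p,*b,.028))[:2]; return round(d@EX*1e3,1),round(d@EY*1e3,1)
E
python3 - <<'E'
from h import *
p=get_image('top'); q=get_image('scene')
print(gap(p,(269.4,255.1),(244.5,263.85)),gap(q,(315.5,262.2),(306,290.3)))
E
```

```text
(np.float64(51.1), np.float64(-7.7)) (np.float64(57.8), np.float64(-8.1))
```

>>> drive_tool --pt "0.0 0 0.01 0 0" --pt "0.0 0 0.02 0 0" --pt "0.0 0 0.03 0 0" --pt "0.0 0 0.04 0 0" --pt "0.0 0 0.045 0 0" --pt "0.0 0 0.045 0 0" --pt "0.0 0 0.045 0 0" --grip_force 50

```text
time_s: 4.5
tcp_pos: [0.6388, 0.0278, 0.0372]
ee_rot: [0.002, -0.091, 0.996, -0.0]
contact_force: [-0.6, -4.1, 4.6]
opening: 0.154
grip_force: 50.3
```

```bash
cat > m.py <<'E'
from h import *
import sys
s=read_state(); print(np.round(s['tcp_pos'],4),np.round(s['ee_rot'],4),np.round(s['contact_force'],1),round(s['opening'],3),round(s['grip_force'],1),s['time_s'])
n=sys.argv[1]; p=get_image('top'); q=get_image('scene'); save(p,f't{n}.png'); save(q,f's{n}.png')
# rectify both onto plane z=.028: crop aligned with stand, EX right, EY up, 0.25 mm/px
M=onplane(p,244.5,263.85,.028)[:2]
out=[]
for c in (p,q):
    src=[];dst=[]
    for i,(x,y) in enumerate([(-.025,-.02),(.025,-.02),(.025,.04),(-.025,.04)]):
        X=M+x*EX+y*EY; src.append(proj(c,[X[0],X[1],.028])); dst.append([(x+.025)*8000,(.04-y)*8000])
    H=cv2.getPerspectiveTransform(np.float32(src),np.float32(dst)); out.append(cv2.warpPerspective(c['image'],H,(400,480),flags=cv2.INTER_CUBIC))
cv2.imwrite(f'pics/r{n}.png',np.hstack(out)[:,:,::-1])
E
python3 m.py 3
```

```text
[0.6388 0.0278 0.0372] [ 1.500e-03 -9.110e-02  9.958e-01 -5.000e-04] [-0.6 -4.1  4.6] 0.154 50.3 4.5
```

View pics/r3.png

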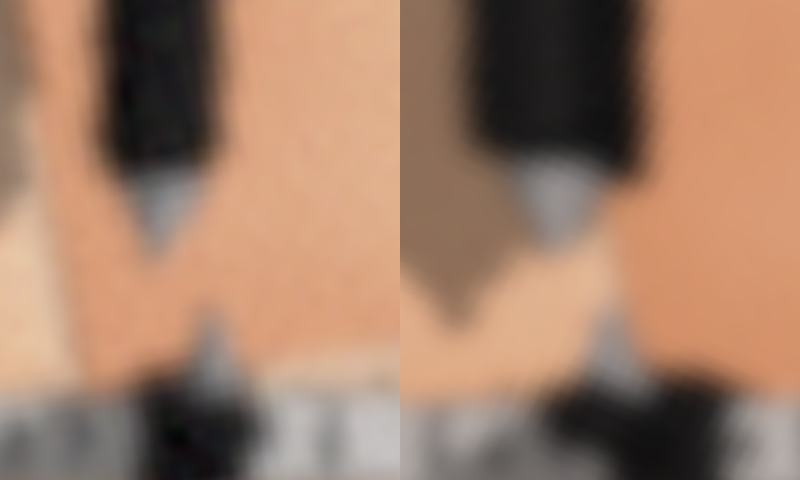

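In both rectified views (8 px/mm) the bar tip is 55–56 px short of the marker tip: 157 vs 212 and 555 vs 611. That is 7 mm to go.

>>> drive_tool --pt "0.0 0 0.004 0 0" --pt "0.0 0 0.007 0 0" --pt "0.0 0 0.007 0 0" --pt "0.0 0.005 0.007 0 0" --pt "0.0 0.01 0.007 0 0" --pt "0.0 0.015 0.007 0 0" --pt "0.0 0.015 0.007 0 0" --grip_force 50

```text
time_s: 5.3
tcp_pos: [0.6367, 0.0352, 0.0379]
ee_rot: [0.018, -0.092, 0.996, -0.001]
contact_force: [28.6, -0.9, -21.8]
opening: 0.154
grip_force: 50.1
```

```bash
cat > lev.py <<'E'
from h import *
s=read_state(); print(np.round(s['tcp_pos'],4),np.round(s['contact_force'],1),round(s['grip_force'],1),s['time_s'])
for n in ('top','scene'):
    p=get_image(n); 
    for m in masks_of(p,'lever')[:1]:
        z=p['z_map']; v,u=np.nonzero(m['mask']&(z>0)); P=np.array([back(p,a,b) for a,b in zip(u,v)])
        k=(P[:,2]>.047)&(P[:,2]<.064); Q=P[k][:,:2]; c=Q.mean(0); w,V=np.linalg.eigh(np.cov(Q.T)); e=V[:,1]; e*=np.sign(e[1]); t=(Q-c)@e
        print(n,m['conf'],k.sum(),'lever rel to leg deg',100.06-np.degrees(np.arctan2(e[1],e[0])),c+e*t.min(),c+e*t.max())
E
python3 lev.py; python3 m.py 4
```

```text
[0.6367 0.0352 0.0379] [ 28.6  -0.9 -21.8] 50.1 5.3
top 0.9 437 lever rel to leg deg 25.130947602402216 [ 0.57729157 -0.07590415] [0.61168945 0.05183758]
scene 0.65 550 lever rel to leg deg 25.31498504876774 [ 0.5754274  -0.07433826] [0.61052271 0.05434574]
[0.6367 0.0353 0.0379] [ 1.770e-02 -9.190e-02  9.956e-01 -5.000e-04] [ 27.1  -0.1 -21.9] 0.153 50.3 5.5
```

View pics/r4.png

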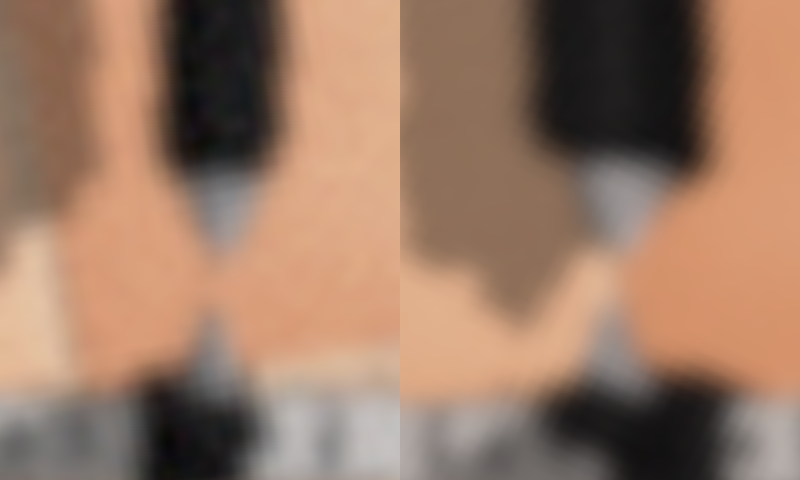

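The bar tip is about 1.2 mm past the mark (224 vs 212, 620 vs 611). The fingers are sticking on the bar at 50 N grip, so I'll lower the grip so they slide.

>>> drive_tool --pt "0.0 0 -0.001 0 0" --pt "0.0 0 -0.001 0 0" --pt "0.0 0.003 -0.001 0 0" --pt "0.0 0.006 -0.001 0 0" --pt "0.0 0.006 -0.001 0 0" --grip_force 20

```text
time_s: 6.1
tcp_pos: [0.6362, 0.0349, 0.0383]
ee_rot: [0.024, -0.092, 0.995, -0.0]
contact_force: [38.6, 1.0, -33.3]
opening: 0.154
grip_force: 48.3
```

```bash
python3 lev.py
```

```text
[0.6362 0.0349 0.0383] [ 38.6   1.  -33.3] 48.3 6.1
top 0.92 464 lever rel to leg deg 24.5489864395105 [ 0.57744739 -0.07747265] [0.61102843 0.05247864]
scene 0.68 610 lever rel to leg deg 24.886459168276062 [ 0.575767  -0.0759172] [0.61016971 0.05404879]
```

>>> drive_tool --pt "0.0132 -0.006 0 0 0" --pt "0.0132 -0.01 0 0 0" --pt "0.0132 -0.01 0 0 0" --grip_force 20

```text
time_s: 6.6
tcp_pos: [0.6367, 0.034, 0.0378]
ee_rot: [0.013, -0.092, 0.996, -0.0]
contact_force: [16.3, -0.8, -11.3]
opening: 0.154
grip_force: 38.0
```

>>> drive_tool --pt "0.014 0 0 0 0" --pt "0.014 0 0 0 0" --pt "0.0 0 0 0 0" --pt "0.0 0 0 0 0" --pt "0.0 0 0 0 0" --grip_force 20

```text
time_s: 7.1
tcp_pos: [0.6346, 0.0334, 0.0384]
ee_rot: [0.01, -0.092, 0.996, -0.0]
contact_force: [12.5, -3.4, -5.4]
opening: 0.158
grip_force: 20.3
```

>>> drive_tool --pt "0.0 0.005 0 0 0" --pt "0.0 0.01 0 0 0" --pt "0.0 0.015 0 0 0" --pt "0.0 0.02 0 0 0" --pt "0.0 0.02 0 0 0" --grip_force 20

```text
time_s: 7.6
tcp_pos: [0.6249, 0.0318, 0.0416]
ee_rot: [0.022, -0.092, 0.996, -0.0]
contact_force: [25.8, -0.6, -11.7]
opening: 0.161
grip_force: 19.9
```

```bash
python3 lev.py
```

```text
[0.6249 0.0318 0.0416] [ 25.8  -0.6 -11.7] 19.9 7.6
scene 0.8 543 lever rel to leg deg 20.594291000383677 [ 0.57617581 -0.07533842] [0.60052079 0.05557799]
```

>>> drive_tool --pt "0.0 0.005 0 0.002 0" --pt "0.0 0.01 0 0.004 0" --pt "0.0 0.015 0 0.004 0" --pt "0.0 0.02 0 0.004 0" --pt "0.0 0.02 0 0.004 0" --grip_force 20

```text
time_s: 8.3
tcp_pos: [0.6125, 0.0288, 0.0422]
ee_rot: [0.029, -0.092, 0.995, -0.0]
contact_force: [29.1, -0.3, -1.2]
opening: 0.16
grip_force: 20.6
```

```bash
python3 lev.py; python3 m.py 5
```

```text
[0.6125 0.0288 0.0422] [29.1 -0.3 -1.2] 20.6 8.3
top 0.96 414 lever rel to leg deg 13.019400419556504 [ 0.58013176 -0.07738307] [0.5869703  0.05489744]
scene 0.87 522 lever rel to leg deg 14.592713607845383 [ 0.57735293 -0.07412897] [0.58777219 0.05730077]
[0.6126 0.0288 0.0421] [ 2.880e-02 -9.220e-02  9.953e-01 -4.000e-04] [27.4 -0.9 -1. ] 0.158 20.7 8.5
```

View pics/r5.png

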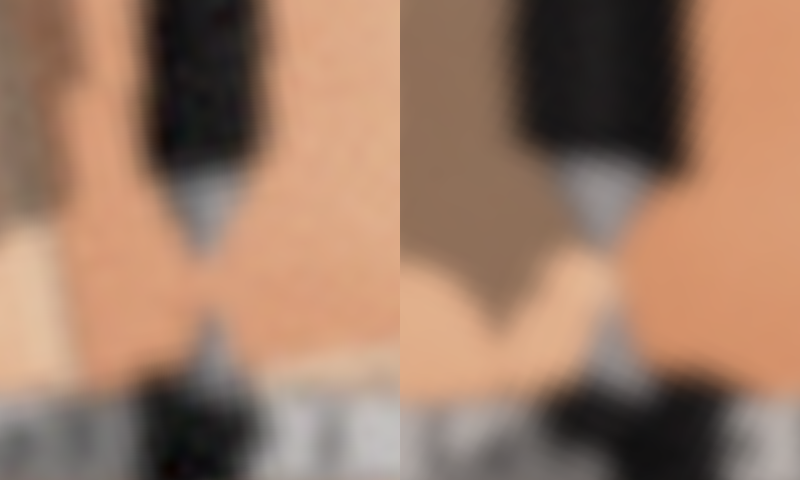

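Tip is now 208 vs 212 (605 vs 611), about 0.6 mm short; the lever is at about 13–14°. Continuing, with a small pull outward.

>>> drive_tool --pt "0.0 0.005 0.001 0.002 0" --pt "0.0 0.01 0.001 0.003 0" --pt "0.0 0.015 0.001 0.003 0" --pt "0.0 0.018 0.001 0.003 0" --pt "0.0 0.018 0.001 0.003 0" --grip_force 20

```text
time_s: 9.1
tcp_pos: [0.599, 0.0247, 0.0415]
ee_rot: [0.033, -0.091, 0.995, -0.001]
contact_force: [30.5, -3.4, 4.0]
opening: 0.159
grip_force: 21.5
```

```bash
python3 lev.py
```

```text
[0.599  0.0247 0.0415] [30.5 -3.4  4. ] 21.5 9.1
top 0.91 374 lever rel to leg deg 5.633166264099984 [ 0.58156654 -0.07747982] [0.57138543 0.05403033]
scene 0.75 510 lever rel to leg deg 7.00225025611455 [ 0.57945477 -0.07324289] [0.57248116 0.05730382]
```

>>> drive_tool --pt "0.0 0.004 0.001 0.001 0" --pt "0.0 0.008 0.002 0.002 0" --pt "0.0 0.012 0.002 0.002 0" --pt "0.0 0.014 0.002 0.002 0" --pt "0.0 0.014 0.002 0.002 0" --grip_force 20

```text
time_s: 9.8
tcp_pos: [0.5877, 0.0241, 0.0411]
ee_rot: [0.036, -0.091, 0.995, -0.001]
contact_force: [30.8, -2.9, 8.5]
opening: 0.162
grip_force: 21.8
```

```bash
python3 lev.py; python3 m.py 6
```

```text
[0.5877 0.0241 0.0411] [30.8 -2.9  8.5] 21.8 9.8
top 0.71 350 lever rel to leg deg 0.18239645438723073 [ 0.58261162 -0.07755501] [0.56477985 0.02485273]
scene 0.91 573 lever rel to leg deg 0.6114387562734862 [ 0.58185147 -0.07709276] [0.55972821 0.05584365]
[0.5877 0.0241 0.0411] [ 0.0355 -0.0912  0.9952 -0.0015] [31.7 -3.2  8.7] 0.16 21.9 10.0
```

View pics/r6.png

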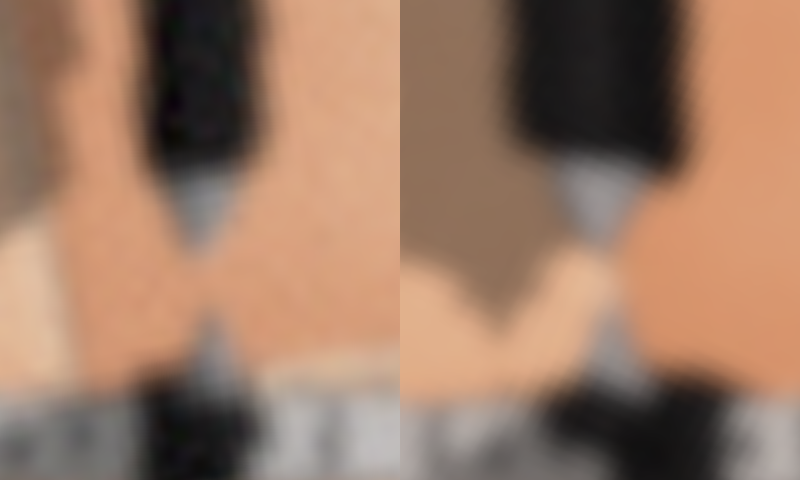

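The lever reads about 0.2–0.6°. The tip is ~0.8 mm short (206 vs 211, 603 vs 611), so I'll press further against the stop and pull out 1 mm.

>>> drive_tool --pt "0.0 0.003 0.001 0 0" --pt "0.0 0.006 0.0015 0 0" --pt "0.0 0.006 0.0015 0 0" --pt "0.0 0.006 0.0015 0 0" --grip_force 20

```text
time_s: 10.5
tcp_pos: [0.5861, 0.0239, 0.0414]
ee_rot: [0.04, -0.09, 0.995, -0.002]
contact_force: [41.1, -3.3, -1.0]
opening: 0.157
grip_force: 21.8
```

```bash
python3 lev.py
```

```text
[0.5861 0.0239 0.0414] [41.1 -3.3 -1. ] 21.8 10.5
top 0.77 273 lever rel to leg deg 0.6492688522737353 [ 0.5812412  -0.07584244] [0.56618882 0.0149761 ]
scene 0.71 579 lever rel to leg deg -0.23017965759802905 [ 0.58211316 -0.07684914] [0.558021   0.05585071]
```

The push force rose by 10 N with almost no movement, so the lever is at its stop. I'll firm up the grip and check the mark.

>>> drive_tool --pt "0.0 0 0.0005 0 0" --pt "0.0 0 0.0005 0 0" --pt "0.0 0 0.0005 0 0" --pt "0.0 0 0.0005 0 0" --grip_force 40

```text
time_s: 11.1
tcp_pos: [0.586, 0.0243, 0.0414]
ee_rot: [0.04, -0.09, 0.995, -0.002]
contact_force: [40.7, -3.8, -0.9]
opening: 0.156
grip_force: 43.8
```

```bash
python3 m.py 7; python3 - <<'E'
import cv2,numpy as np
r=cv2.imread('pics/r7.png'); 
a=cv2.resize(cv2.imread('pics/t7.png')[130:290,200:340],(420,480)); cv2.imwrite('pics/v7.png',np.hstack([r[:,80:300],a[:,:],r[:,540:700]]))
E
```

```text
[0.586  0.0243 0.0414] [ 0.0403 -0.0899  0.9951 -0.0021] [40.7 -3.8 -0.9] 0.156 43.8 11.1
```

View pics/v7.png

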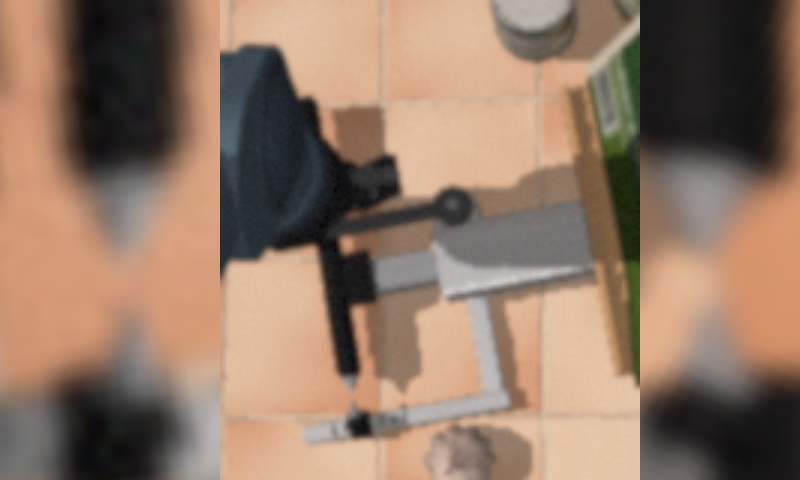

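The lever is parallel to the leg, and the garlic and tin are undisturbed. The tip (126 vs 131, 705 vs 712) looks about 0.6–0.8 mm short, so I'll measure it numerically.

```bash
cat > g.py <<'E'
import cv2,numpy as np,sys
r=cv2.imread(f'pics/r{sys.argv[1]}.png')
for x0,t in ((0,'top'),(400,'scene')):
    h=cv2.cvtColor(r[:,x0:x0+400],cv2.COLOR_BGR2HSV).astype(float); w=np.clip(90-h[:,:,1],0,60)*(h[:,:,2]>95)
    f=lambda a,b:[round(float((w[y:y+8,130:290].sum(0)*np.arange(130,290)).sum()/max(w[y:y+8,130:290].sum(),1)),1) for y in range(a,b,8)]
    print(t,'bar',f(184,248),'mark',f(312,376))
E
for i in 3 4 6 7; do echo $i; python3 g.py $i; done
```

```text
3
top bar [166.8, 165.7, 165.1, 164.3, 162.9, 161.9, 160.2, 160.0] mark [212.8, 212.7, 213.5, 213.7, 213.7, 213.5, 216.4, 222.7]
scene bar [164.8, 162.8, 161.4, 160.5, 160.0, 159.5, 159.3, 159.6] mark [206.9, 207.6, 208.0, 208.3, 208.8, 210.0, 211.6, 214.4]
4
top bar [223.7, 224.4, 224.6, 224.7, 224.3, 224.1, 223.7, 224.2] mark [213.4, 212.8, 213.5, 213.9, 214.0, 213.8, 216.9, 223.7]
scene bar [219.5, 218.3, 217.5, 216.8, 215.7, 215.3, 215.3, 214.7] mark [207.2, 207.8, 208.1, 208.4, 208.7, 209.7, 211.5, 214.3]
6
top bar [203.8, 202.4, 203.0, 203.1, 203.1, 202.3, 202.1, 201.2] mark [214.0, 213.5, 213.8, 214.0, 214.3, 214.1, 217.1, 223.5]
scene bar [195.5, 194.6, 194.0, 193.3, 193.4, 194.2, 194.9, 195.5] mark [206.9, 207.6, 208.1, 208.6, 209.0, 209.7, 211.2, 214.2]
7
top bar [207.5, 207.7, 207.8, 207.6, 207.7, 207.2, 207.4, 206.9] mark [215.1, 214.1, 213.6, 213.6, 213.9, 213.7, 216.9, 223.2]
scene bar [200.1, 200.1, 200.1, 199.6, 198.9, 198.4, 198.2, 198.5] mark [207.2, 207.8, 208.1, 208.2, 208.6, 209.8, 211.4, 214.2]
```

>>> drive_tool --pt "0.0 0 0.0006 0 0" --pt "0.0 0 0.0011 0 0" --pt "0.0 0 0.0011 0 0" --pt "0.0 0 0.0011 0 0" --pt "0.0 0 0.0011 0 0" --grip_force 40

```text
time_s: 11.7
tcp_pos: [0.586, 0.0244, 0.0414]
ee_rot: [0.04, -0.09, 0.995, -0.003]
contact_force: [41.3, -5.9, -1.9]
opening: 0.152
grip_force: 44.1
```

```bash
python3 m.py 8; python3 g.py 8; python3 lev.py
```

```text
[0.586  0.0244 0.0414] [ 0.0405 -0.0896  0.9951 -0.0026] [41.3 -5.9 -1.9] 0.152 44.1 11.7
top bar [207.5, 207.6, 207.3, 206.8, 207.0, 207.0, 207.1, 206.3] mark [215.6, 213.5, 212.8, 213.1, 213.9, 214.4, 217.7, 224.2]
scene bar [200.3, 199.7, 199.7, 199.5, 199.2, 198.7, 198.4, 198.8] mark [207.2, 207.8, 208.1, 208.6, 209.0, 209.9, 211.3, 214.2]
[0.586  0.0244 0.0414] [42.3 -5.2 -1.8] 44.1 11.8
top 0.73 289 lever rel to leg deg 0.0017814669814981698 [ 0.58208909 -0.07678802] [0.56584711 0.01478065]
scene 0.74 564 lever rel to leg deg -0.194239941749629 [ 0.58200997 -0.07513943] [0.55835188 0.05563627]
```

>>> drive_tool --pt "0.0 0 0.001 0 0" --pt "0.0 0 0.002 0 0" --pt "0.0 0 0.002 0 0" --pt "0.0 0 0.002 0 0" --grip_force 40

```text
time_s: 12.4
tcp_pos: [0.586, 0.0245, 0.0414]
ee_rot: [0.041, -0.089, 0.995, -0.004]
contact_force: [43.1, -7.9, -3.2]
opening: 0.155
grip_force: 44.5
```

```bash
python3 m.py 9; python3 g.py 9
```

```text
[0.586  0.0245 0.0414] [ 0.0408 -0.0891  0.9952 -0.0036] [43.1 -7.9 -3.2] 0.155 44.5 12.4
top bar [207.1, 207.9, 208.3, 207.9, 207.5, 207.0, 207.2, 207.0] mark [213.0, 213.1, 213.6, 213.8, 213.9, 213.4, 215.7, 223.0]
scene bar [200.4, 200.4, 200.4, 199.6, 199.1, 198.8, 198.5, 198.6] mark [207.0, 207.6, 208.3, 208.7, 208.9, 209.9, 211.3, 214.1]
```

>>> drive_tool --pt "0.0 0 0.002 0 0" --pt "0.0 0 0.004 0 0" --pt "0.0 0 0.006 0 0" --pt "0.0 0 0.006 0 0" --pt "0.0 0 0.006 0 0" --grip_force 40

```text
time_s: 13.0
tcp_pos: [0.5848, 0.0313, 0.0414]
ee_rot: [0.041, -0.089, 0.995, -0.003]
contact_force: [42.1, -7.2, -2.3]
opening: 0.158
grip_force: 44.3
```

```bash
python3 m.py 10; python3 g.py 10
```

```text
[0.5848 0.0313 0.0414] [ 0.0407 -0.0893  0.9952 -0.0029] [42.1 -7.2 -2.3] 0.158 44.3 13.0
top bar [258.6, 258.1, 259.1, 259.7, 260.0, 260.5, 261.3, 261.5] mark [213.5, 213.2, 213.8, 213.7, 213.4, 213.5, 216.3, 222.9]
scene bar [249.5, 252.4, 254.9, 256.1, 256.0, 255.2, 254.9, 254.4] mark [206.0, 207.1, 208.0, 208.3, 208.8, 209.8, 211.5, 214.4]
```

It overshot by 5.8 mm when it broke loose. Easing back in.

>>> drive_tool --pt "0.0 0 -0.003 0 0" --pt "0.0 0 -0.006 0 0" --pt "0.0 0 -0.006 0 0" --pt "0.0 0 -0.006 0 0" --grip_force 40

```text
time_s: 13.5
tcp_pos: [0.5849, 0.0305, 0.0414]
ee_rot: [0.04, -0.091, 0.995, -0.0]
contact_force: [40.3, 0.2, 0.7]
opening: 0.152
grip_force: 45.2
```

```bash
python3 m.py 11; python3 g.py 11
```

```text
[0.5849 0.0305 0.0414] [ 3.990e-02 -9.080e-02  9.951e-01 -3.000e-04] [40.3  0.2  0.7] 0.152 45.2 13.5
top bar [256.9, 254.5, 255.9, 256.4, 255.7, 254.8, 253.8, 254.0] mark [212.3, 212.6, 213.3, 213.2, 213.2, 213.2, 215.7, 222.8]
scene bar [245.3, 246.4, 247.4, 248.1, 249.3, 250.6, 250.6, 246.9] mark [206.0, 207.0, 207.7, 208.0, 208.5, 209.8, 211.4, 214.3]
```

>>> drive_tool --pt "0.0 0 -0.002 0 0" --pt "0.0 0 -0.004 0 0" --pt "0.0 0 -0.004 0 0" --pt "0.0 0 -0.004 0 0" --pt "0.0 0 -0.004 0 0" --pt "0.0 0 -0.004 0 0" --grip_force 40

```text
time_s: 14.2
tcp_pos: [0.585, 0.0304, 0.0414]
ee_rot: [0.039, -0.092, 0.995, 0.002]
contact_force: [38.7, 6.4, 1.5]
opening: 0.153
grip_force: 44.9
```

```bash
python3 m.py 12; python3 g.py 12
```

```text
[0.585  0.0304 0.0414] [ 0.0392 -0.0918  0.995   0.0015] [38.7  6.4  1.5] 0.153 44.9 14.2
top bar [257.8, 255.3, 255.8, 256.3, 256.1, 255.2, 254.1, 254.3] mark [214.4, 213.5, 213.7, 213.9, 213.9, 213.8, 217.0, 225.0]
scene bar [245.4, 246.6, 247.7, 248.2, 248.6, 249.7, 250.6, 249.0] mark [206.0, 207.0, 207.7, 208.2, 208.6, 209.8, 211.4, 214.1]
```

>>> drive_tool --pt "0.0 -0.004 0 0 0" --pt "0.0 -0.008 0 0 0" --pt "0.0 -0.008 0 0 0" --pt "0.0 -0.008 0 0 0" --grip_force 40

```text
time_s: 14.7
tcp_pos: [0.5852, 0.0304, 0.0412]
ee_rot: [0.031, -0.092, 0.995, 0.002]
contact_force: [21.0, 3.9, 21.3]
opening: 0.152
grip_force: 47.5
```

```bash
python3 m.py 13; python3 g.py 13; python3 lev.py
```

```text
[0.5852 0.0304 0.0412] [ 0.0308 -0.0919  0.9953  0.0019] [21.   3.9 21.3] 0.152 47.5 14.7
top bar [255.5, 255.9, 256.4, 256.5, 256.2, 255.9, 255.3, 255.0] mark [214.9, 214.0, 214.1, 214.1, 214.2, 214.3, 217.3, 224.2]
scene bar [245.8, 246.6, 247.3, 248.0, 249.5, 250.9, 251.6, 248.7] mark [206.1, 207.0, 207.8, 208.2, 208.6, 209.7, 211.3, 214.2]
[0.5852 0.0305 0.0411] [20.2  3.6 20.9] 47.5 14.8
top 0.77 380 lever rel to leg deg -0.7526450399027311 [ 0.58286549 -0.07740213] [0.56052623 0.03956411]
scene 0.83 573 lever rel to leg deg -0.048131800264371805 [ 0.58209859 -0.07685125] [0.55840956 0.05602897]
```

>>> drive_tool --pt "0.0 0 0 -0.003 0" --pt "0.0 0 0 -0.006 0" --pt "0.0 0 -0.001 -0.006 0" --pt "0.0 0 -0.002 -0.006 0" --pt "0.0 0 -0.002 -0.006 0" --pt "0.0 0 -0.002 -0.006 0" --grip_force 40

```text
time_s: 15.6
tcp_pos: [0.5854, 0.0283, 0.0417]
ee_rot: [0.032, -0.092, 0.995, 0.001]
contact_force: [37.1, 4.5, -15.0]
opening: 0.154
grip_force: 41.8
```

```bash
python3 m.py 14; python3 g.py 14
```

```text
[0.5854 0.0283 0.0417] [ 3.170e-02 -9.180e-02  9.953e-01  8.000e-04] [ 37.1   4.5 -15. ] 0.154 41.8 15.6
top bar [237.9, 238.3, 239.2, 240.0, 239.8, 239.6, 238.6, 238.8] mark [214.5, 213.4, 213.1, 213.0, 213.1, 213.4, 216.7, 223.2]
scene bar [232.1, 230.9, 229.8, 229.2, 229.2, 229.4, 228.8, 226.2] mark [207.1, 207.7, 208.4, 208.6, 208.8, 209.8, 211.4, 214.4]
```

>>> drive_tool --pt "0.0 -0.002 -0.001 0.002 0" --pt "0.0 -0.002 -0.002 0.002 0" --pt "0.0 -0.002 -0.0025 0.002 0" --pt "0.0 -0.002 -0.0025 0.002 0" --pt "0.0 -0.002 -0.0025 0.002 0" --grip_force 40

```text
time_s: 16.2
tcp_pos: [0.5856, 0.0274, 0.0415]
ee_rot: [0.029, -0.092, 0.995, 0.002]
contact_force: [25.9, 5.4, 2.4]
opening: 0.15
grip_force: 45.2
```

```bash
python3 m.py 15; python3 g.py 15
```

```text
[0.5856 0.0274 0.0415] [ 0.029  -0.0921  0.9953  0.002 ] [25.9  5.4  2.4] 0.15 45.2 16.2
top bar [232.3, 231.9, 231.9, 232.2, 231.6, 231.5, 231.3, 232.1] mark [214.4, 213.9, 214.3, 214.0, 213.7, 213.7, 216.4, 223.1]
scene bar [226.3, 224.6, 223.0, 222.0, 221.4, 221.0, 220.9, 219.5] mark [206.9, 207.6, 208.1, 208.5, 208.8, 209.7, 211.4, 214.5]
```

>>> drive_tool --pt "0.0 0 -0.001 0 0" --pt "0.0 0 -0.002 0 0" --pt "0.0 0 -0.002 0 0" --pt "0.0 0 -0.002 0 0" --pt "0.0 0 -0.002 0 0" --grip_force 40

```text
time_s: 16.8
tcp_pos: [0.5856, 0.0273, 0.0414]
ee_rot: [0.029, -0.093, 0.995, 0.003]
contact_force: [25.9, 8.6, 3.1]
opening: 0.157
grip_force: 45.2
```

```bash
python3 m.py 16; python3 g.py 16
```

```text
[0.5856 0.0273 0.0414] [ 0.0287 -0.0927  0.9953  0.003 ] [25.9  8.6  3.1] 0.157 45.2 16.8
top bar [232.9, 232.5, 231.6, 231.3, 231.0, 231.6, 231.5, 232.0] mark [214.5, 213.7, 213.9, 214.0, 213.9, 213.7, 216.1, 222.7]
scene bar [226.2, 224.7, 223.3, 222.0, 221.1, 221.0, 220.7, 218.7] mark [206.9, 207.7, 208.3, 208.5, 208.8, 209.8, 211.5, 214.3]
```

>>> drive_tool --pt "0.0 -0.002 0 -0.001 0" --pt "0.0 -0.003 0 -0.002 0" --pt "0.0 -0.003 0 -0.002 0" --pt "0.0 -0.003 0 -0.002 0" --grip_force 40

```text
time_s: 17.3
tcp_pos: [0.5857, 0.0269, 0.0415]
ee_rot: [0.026, -0.093, 0.995, 0.003]
contact_force: [24.6, 6.2, -1.7]
opening: 0.156
grip_force: 44.6
```

```bash
python3 m.py 17; python3 g.py 17
```

```text
[0.5857 0.0269 0.0415] [ 0.0258 -0.0929  0.9953  0.0025] [24.6  6.2 -1.7] 0.156 44.6 17.3
top bar [228.9, 229.2, 229.5, 230.0, 229.7, 229.8, 229.0, 229.0] mark [213.3, 213.0, 213.1, 213.5, 214.1, 213.9, 215.6, 222.0]
scene bar [222.8, 221.6, 221.0, 220.6, 219.9, 219.1, 218.2, 216.4] mark [206.9, 207.6, 208.1, 208.5, 208.8, 209.9, 211.6, 214.5]
```

>>> drive_tool --pt "0.0 -0.002 -0.001 -0.001 0" --pt "0.0 -0.003 -0.002 -0.001 0" --pt "0.0 -0.003 -0.002 -0.001 0" --pt "0.0 -0.003 -0.002 -0.001 0" --grip_force 40

```text
time_s: 17.8
tcp_pos: [0.5861, 0.0246, 0.0415]
ee_rot: [0.023, -0.092, 0.995, 0.002]
contact_force: [21.4, 6.1, -0.9]
opening: 0.155
grip_force: 45.0
```

```bash
python3 m.py 18; python3 g.py 18; python3 lev.py
```

```text
[0.5861 0.0246 0.0415] [ 0.0227 -0.0925  0.9955  0.0024] [21.4  6.1 -0.9] 0.155 45.0 17.8
top bar [209.2, 209.5, 210.7, 211.3, 211.5, 211.1, 210.5, 209.2] mark [212.9, 212.9, 213.3, 213.5, 213.9, 213.9, 216.7, 223.7]
scene bar [204.4, 203.6, 202.8, 202.3, 201.9, 201.9, 202.0, 202.0] mark [206.8, 207.7, 208.2, 208.4, 208.9, 210.0, 211.5, 214.2]
[0.5861 0.0246 0.0415] [21.7  5.6 -0.5] 45.0 17.9
top 0.8 377 lever rel to leg deg -1.295224366628446 [ 0.58276664 -0.07626181] [0.5569422  0.05233172]
scene 0.9 542 lever rel to leg deg 0.1215997356759857 [ 0.58202734 -0.07639124] [0.55885026 0.05588395]
```

Within about 0.5 mm. The arm is still pushing inward with 6 N, so I'll rebalance until it carries the spring load.

>>> drive_tool --pt "0.0 0 0.003 0 0" --pt "0.0 0 0.006 0 0" --pt "0.0 0 0.007 0 0" --pt "0.0 0 0.007 0 0" --pt "0.0 0 0.007 0 0" --grip_force 40

```text
time_s: 18.6
tcp_pos: [0.586, 0.025, 0.0415]
ee_rot: [0.024, -0.091, 0.996, -0.001]
contact_force: [23.8, -3.3, -2.8]
opening: 0.152
grip_force: 43.8
```

```bash
python3 m.py 19; python3 g.py 19
```

```text
[0.586  0.025  0.0415] [ 0.0237 -0.0907  0.9956 -0.001 ] [23.8 -3.3 -2.8] 0.152 43.8 18.6
top bar [212.0, 212.3, 212.8, 213.4, 213.7, 213.8, 213.5, 212.1] mark [213.2, 213.6, 214.2, 213.5, 213.2, 213.7, 216.8, 223.1]
scene bar [205.0, 204.5, 204.1, 203.6, 203.6, 203.7, 204.1, 204.1] mark [207.2, 207.9, 208.3, 208.6, 208.8, 209.6, 211.3, 214.3]
```

>>> drive_tool --pt "0.0 0 0 0 0" --pt "0.0 0 0 0 0" --pt "0.0 0 0 0 0" --pt "0.0 0 0 0 0" --pt "0.0 0 0 0 0" --pt "0.0 0 0 0 0" --pt "0.0 0 0 0 0" --pt "0.0 0 0 0 0"

```text
time_s: 19.5
tcp_pos: [0.586, 0.025, 0.0415]
ee_rot: [0.024, -0.091, 0.996, -0.001]
contact_force: [25.1, -3.0, -4.4]
opening: 0.152
grip_force: 43.8
```

```bash
python3 m.py 20; python3 g.py 20; python3 lev.py
```

```text
[0.586  0.025  0.0415] [ 0.0237 -0.0907  0.9956 -0.001 ] [25.1 -3.  -4.4] 0.152 43.8 19.5
top bar [212.2, 212.5, 212.7, 213.1, 213.5, 213.7, 213.2, 211.3] mark [213.4, 212.5, 212.8, 213.0, 213.4, 213.7, 216.2, 222.3]
scene bar [205.3, 204.6, 204.2, 204.0, 203.6, 203.6, 203.8, 203.7] mark [206.9, 207.6, 208.2, 208.6, 208.9, 209.9, 211.4, 214.1]
[0.586  0.025  0.0415] [24.1 -3.9 -3.6] 43.8 19.6
top 0.8 356 lever rel to leg deg -0.5210801038414274 [ 0.58273613 -0.07748316] [0.56249126 0.03089228]
```

Stable, at the mark, with the lever at its stop.

```bash
python3 -c "
from rig import *
print(sign_off())"
```

```text
the job is handed in; nothing more can be done
None
```

The job is handed in: the crossbar is held within about 0.5 mm of the mark, the lever is closed against its stop, and the gripper still holds the bar; after the lever closed, the bar slipped about 6 mm past the mark and I eased it back.

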